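Shut the laptop on the camper's worktop

TASK

Shut the laptop for the drive: first slide the white remote control off its left or right side with your fingers, so that it lies flat, buttons up, on the worktop next to the laptop; then push the back of the screen to tip it over, without letting it slam, until the laptop is fully shut. Only push: do not pick the remote up, touch the screen glass, shift the laptop or shut it on the remote, and leave the other things where they are.

Things in the scene. Friction and masses are not known exactly. Their poses are not given: they have to be found in the camera images.
- laptop: Open silver laptop on rubber feet, loose, 1.6 kg. Origin: centre of the underside of its lower half, on the worktop. 215 mm deep along x, from the hinge edge (-107 mm, the robot's side) to the user's edge (+107); 310 mm wide along y (sides at +-155 mm). Flat deck with keyboard 16 mm above the worktop. The robot stands behind the screen.
- lid (a joint): Angle of the screen in rad: 0 shut flat on the deck, 1.57 upright, more leans back towards the robot, stop at 2.3. Friction hinge: stays where left above about 0.8 rad (2 to 4 N near the top edge moves it), sinks slowly shut by itself below. The screen half is 7 mm thick, 310 mm wide, and reaches 209 mm from the hinge axis.
- screen_hinge (a point): Middle of the hinge axis, at x = -101.5 mm, y = 0, z = 17 mm in the laptop's frame; the axis runs along the laptop's y. The front face (glass) of the screen lies in a plane through this axis, the back of the screen 7 mm behind it.
- screen_top (a point): Middle of the screen's free edge, on its back side: 209 mm from the hinge axis along the screen. When the laptop is shut it lies at x = +107 mm, z = 24 mm in the laptop's frame.
- display: The black glass that covers the whole front (keyboard side) of the screen, 203 x 306 mm. Must not be touched. Origin: on the hinge axis.
- remote: White remote control with dark buttons, 140 mm long (x), 38 mm wide (y), 15 mm thick (z, buttons up), about 90 g, loose on the laptop's deck, its length within 0.5 rad of the laptop's x. Origin: centre of its underside, 16 mm above the worktop at the start, 0 when it lies on the worktop.
- mouse: Bystander: black wireless mouse, 100 x 58 x 35 mm, on the worktop some 310 mm from the laptop's middle on one side. Origin: centre of underside.
- candle_jar: Bystander: amber glass jar with brass lid, 73 mm across, 90 mm tall, on the worktop some 310 mm from the laptop's middle on the other side. Origin: centre of underside.
- adapter: Bystander: black power adapter, 50 x 105 x 30 mm, on the worktop between the robot and the laptop. Origin: centre of underside.
- lighter: Bystander: red lighter, 82 x 24 x 12 mm, lying on the worktop between the robot and the laptop. Origin: centre of underside.
- tumbler: Bystander: steel tumbler with clear lid, 87 mm across, 184 mm tall, on the white tray at the left. Origin: centre of underside.
Things that resemble listed ones, but are neither listed nor needed, are in the scene too. Of the things like the remote, leave any that is turquoise; of the rest the smaller one is meant.

How it is judged:
By the outcome, as a careful person would: the job done as asked, in the order asked, and still so for the second after the job is handed in, with the robot touching nothing.
It also fails if it takes over 67 s, if anything falls off the work surface, if the arm or the gripper's body presses on something with over 40 N, if the wrist force passes 120 N, or if a joint passes its speed limit or range.

ROBOT

A 6-joint arm with a two-finger parallel gripper is mounted at the origin on the work surface. World frame = base frame: x ahead of the robot, y to its left, z up, the work surface at z = 0. Lengths are in mm, angles in rad, forces in N, time in s.
With the tool pointing down it reaches from about 325 to 900 mm from the base axis. Payload 6.1 kg.
Tool frame: the origin (TCP) lies at the very end of the fingers, on their centre line; the grasp point (between the pads) lies 19 mm behind it; z points along the fingers, y is the line along which they close (so a half turn about z gives the same grasp; the last joint's range is limited). The gripper opens to 85 mm and grips with 20 to 120 N. Pads are 22 mm wide; open, the fingers measure 114 mm over their backs; the gripper's body (76 mm by 85 mm) begins 54 mm behind the grasp point. The pads swing forward as they close: fully open they stand 13 mm farther back than shut.
Start: joints at [1.184, 0.22, 1.526, -0, 1.395, -0.126], TCP at [161.157, 603.858, 231.3] pointing down, gripper open.
Joint ranges: [-2.98, 2.98], [-0.91, 2.08], [0.09, 2.57], [-1.24, 4.39], [0.2, 2.65], [-2.68, 2.68]. Speed limits (rad/s): [2.57, 2.57, 3.01, 3.14, 3.14, 3.14].

INTERFACE

Orientations are given as [roll, pitch, yaw] about the fixed x, y, z axes, in that order (R = Rz(yaw) Ry(pitch) Rx(roll)).
In Python, from station import robot gives the robot as it stands. Calls block until the motion is done:
- robot.reach(position, orientation): joint-space move of the TCP to a pose.
- robot.movel(position, rot=None, rate=150): straight line of the TCP; rot=None keeps the orientation; rate is the mean speed in mm/s.
- robot.set_joints(angles): joint-space move.
- robot.command_gripper(opening): opening from 0.0 (shut) to 1.0 (fully open); the grip force is fixed at half the most; returns when the fingers have stopped.
- robot.dwell(seconds).
- robot.ik(position, orientation): joint angles nearest the present ones, or None.
- robot.state(): the state.
- robot.grab_frame(name): name is "scene" or "top" or "wrist"; returns a dict with "pixels" (384x512x3 uint8, red, green, blue), "fx", "fy", "cx", "cy" (pixels), "eye" and "orientation" of the camera in the world. Camera axes: x right, y up, looking along -z (the intrinsics and any distortion apply to the point x, -y, -z); pixel columns grow to the right and rows downward; lengths in mm; the calibration is good to about 2 mm. A picture is of the moment at which its call begins. There is no depth.
A pose or a line that the arm cannot do raises robot.Unreachable and nothing moves.
- robot.job_done(): hands the job in; it is judged then, once.
The state is a dict: "t": time; "q": joint angles; "qd": joint speeds; "tau": joint torques, N m; "tool_pos": TCP position; "eef_rot": TCP orientation; "force": force on the tool from outside, world axes, zero at the start; "wrist_torque": the same for the moment, N m; "grip_width": opening from 0.0 (shut) to 1.0 (fully open); "grip_force": force on a finger pad.
Only numpy, scipy, OpenCV 4.12 (cv2) and the standard library are available. Lean on these libraries where they do the work, as an engineer would, in place of code of your own. Each camera call takes 0.05 s, during which the arm holds its last target. There are 200 camera calls.

## Working session

There is one attempt and no reset: what is moved stays moved. The work goes in short steps, each a Python script; the robot and the scene stay as the last script left them, time stands still between calls to the robot, and variables do not carry over. Pictures are saved under pics/ and viewed, at most 10 in all, crops included, and the job is handed in when it is done.

```bash
mkdir -p pics; ls; python3 - <<'E'
from station import robot
import cv2,pickle
d={}
for n in("scene","top"):
    f=robot.grab_frame(n);d[n]=f
    cv2.imwrite(f"pics/{n}0.png",cv2.resize(f["pixels"][:,:,::-1],(800,600),interpolation=cv2.INTER_CUBIC))
    print(n,{k:v for k,v in f.items() if k!="pixels"})
pickle.dump(d,open("f0.pkl","wb"));print(robot.state())
E
```

```text
pics
scene {'fx': 445.66276752397596, 'fy': 445.66276752397596, 'cx': 251.88668024837568, 'cy': 186.2608432857746, 'eye': array([1348.82841459, -516.83376461,  732.53771849]), 'orientation': array([0.96029637, 0.01081204, 0.88904681])}
top {'fx': 448.69071672675506, 'fy': 448.69071672675506, 'cx': 255.44840432667684, 'cy': 193.95193712108798, 'eye': array([ 402.95065197,  111.3002015 , 1230.42704747]), 'orientation': array([ 0.13742959, -0.00159175, -1.55164112])}
{'t': 0.1, 'q': array([ 1.18389619e+00,  2.21132099e-01,  1.52751699e+00, -3.49457621e-06,
        1.39474195e+00, -1.26143599e-01]), 'qd': array([-0.00022558, -0.0009733 , -0.00274824, -0.00147917, -0.00017037,
       -0.00101887]), 'tau': array([ 1.07209344e-03, -4.98241925e+01, -3.90546834e+01, -2.49710292e-04,
        5.61258174e-03,  5.15905185e-06]), 'tool_pos': array([160.94812615, 603.33536298, 230.30731707]), 'eef_rot': array([-3.13980812e+00, -2.22841634e-04,  2.88083653e+00]), 'force': array([ 1.07675097, -0.1331278 ,  0.81254073]), 'wrist_torque': array([0.02084256, 0.01350429, 0.01202375]), 'grip_force': 0.0, 'grip_width': 0.9969457784921547}
```

View pics/scene0.png

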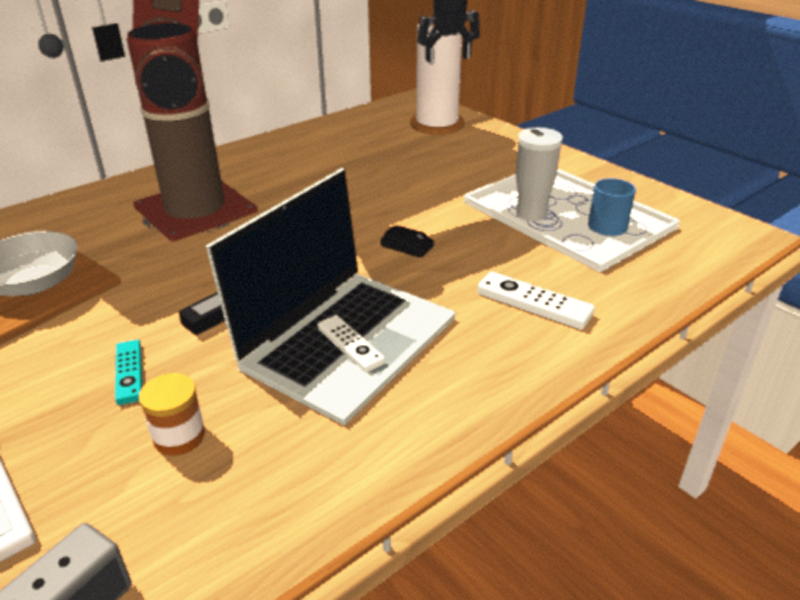

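View pics/top0.png

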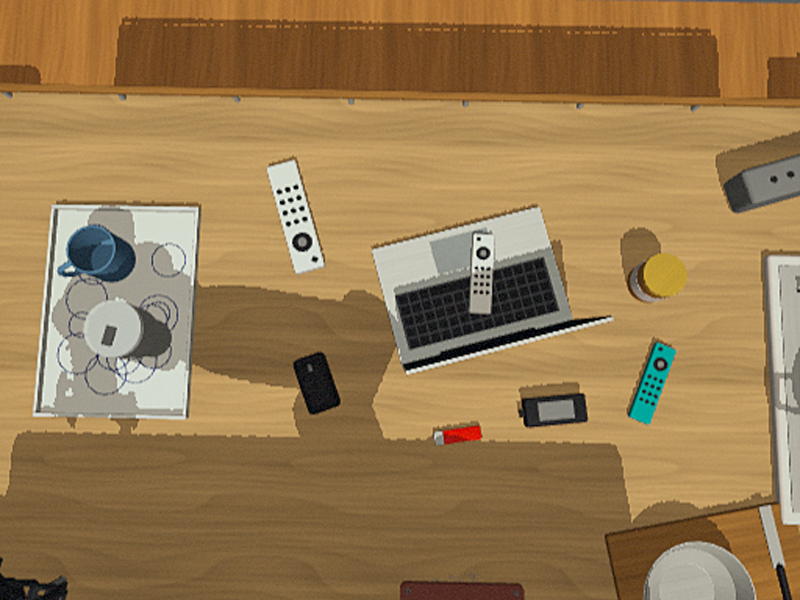

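The top view shows three remotes: a large white one at (295,215), a small white/grey one on the laptop at (482,273), and a turquoise one at (652,382). The smaller white one on the laptop is the one meant. I'll confirm it in an enlarged crop.

```bash
cat >h.py <<'E'
import numpy as np,cv2,pickle
from scipy.spatial.transform import Rotation as Ro
def ray(f,uv):
    uv=np.atleast_2d(np.asarray(uv,float))
    d=np.c_[(uv[:,0]-f["cx"])/f["fx"],-(uv[:,1]-f["cy"])/f["fy"],-np.ones(len(uv))]
    return d@Ro.from_euler("xyz",f["orientation"]).as_matrix().T
def onz(f,uv,z):
    d=ray(f,uv);e=np.asarray(f["eye"]);return e+d*((z-e[2])/d[:,2])[:,None]
def proj(f,p):
    c=(np.atleast_2d(p)-f["eye"])@Ro.from_euler("xyz",f["orientation"]).as_matrix()
    return np.c_[f["cx"]+f["fx"]*c[:,0]/-c[:,2],f["cy"]-f["fy"]*c[:,1]/-c[:,2]]
def tri(f,a,g,b):
    d1=ray(f,a)[0];d2=ray(g,b)[0];A=np.c_[d1,-d2];s=np.linalg.lstsq(A,g["eye"]-f["eye"],rcond=None)[0]
    p=f["eye"]+d1*s[0];q=g["eye"]+d2*s[1];return (p+q)/2,np.linalg.norm(p-q)
E
python3 - <<'E'
from h import *
d=pickle.load(open("f0.pkl","rb"))
c=d["top"]["pixels"][120:248,230:400,::-1]
a=cv2.resize(c,None,fx=4.6,fy=4.6,interpolation=cv2.INTER_CUBIC)
cv2.imwrite("pics/c1.png",a)
c=d["scene"]["pixels"][100:275,125:300,::-1]
cv2.imwrite("pics/c2.png",cv2.resize(c,(595,595),interpolation=cv2.INTER_CUBIC))
E
```

```text
(no output)
```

View pics/c1.png

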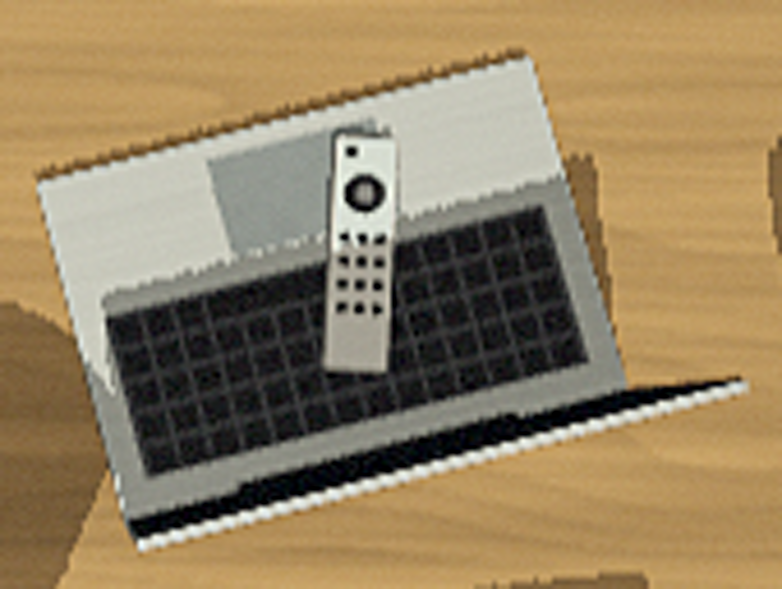

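View pics/c2.png

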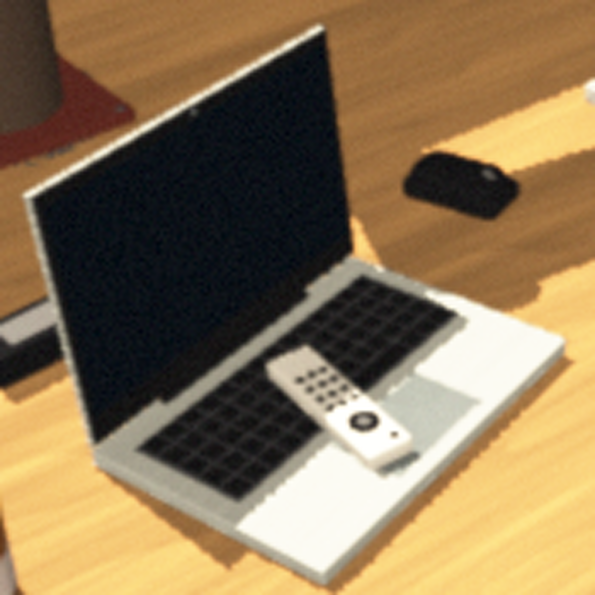

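The crop confirms it: a small white remote with dark buttons lies on the deck, corners at about (333,133), (398,137), (388,373) and (324,368) in the top crop. The screen is near upright. Measuring now.

```bash
python3 - <<'E'
from h import *
np.set_printoptions(precision=1,suppress=True)
d=pickle.load(open("f0.pkl","rb"));T,S=d["top"],d["scene"]
t=lambda u,v:(230+u/4.6-.4,120+v/4.6-.4)
s=lambda u,v:(125+u/3.4-.35,100+v/3.4-.35)
for n,a,b in(("userL",t(38,180),s(565,343)),("userR",t(528,57),s(325,575)),("hingeR",t(627,389),s(97,460)),("lidTR",t(746,385),s(27,195)),("lidTL",t(140,549),s(322,27))):
    print(n,*tri(T,a,S,b), "T z16",onz(T,a,16)[0,:2],"S z16",onz(S,b,16)[0,:2])
# remote by its outline, at z=31
R=onz(T,[t(333,133),t(398,137),t(388,373),t(324,368)],31)[:,:2]
print("remote",R,cv2.minAreaRect(R.astype(np.float32)))
g=lambda u,v:(u*.64-.2,v*.64-.2)
for n,p,z in(("mouse",(316,382),35),("adapter",(556,409),30),("lighter",(458,434),12),("jar",(665,274),90),("tealR",(652,382),15),("bigremote near end",(310,268),15),("bigremR",(325,265),15)):print(n,onz(T,g(*p),z)[0,:2])
E
```

```text
userL [667.5 162.1  15.5] 2.4407892967488336 T z16 [668.2 163. ] S z16 [667.4 160.5]
userR [ 750.4 -132.    14.6] 0.22599801667762975 T z16 [ 750.  -131.8] S z16 [ 751.7 -132.7]
hingeR [ 549.3 -189.9   11.1] 0.35111280167373243 T z16 [ 548.7 -188.9] S z16 [ 554.9 -192. ]
lidTR [ 526.7 -195.3  225.6] 0.38987935682236463 T z16 [ 552.4 -259.4] S z16 [186.9 -62.1]
lidTL [441.1 100.5 224.2] 0.8007811232465022 T z16 [448.8  97.9] S z16 [ 69.8 353.8]
remote [[696.9 -12.4]
 [695.2 -51.1]
 [553.6 -45.3]
 [555.8  -7.8]] ((625.2175903320312, -28.867937088012695), (38.719940185546875, 141.81399536132812), 87.66766357421875)
mouse [431.  251.4]
adapter [ 393.5 -156. ]
lighter [347.9   8.1]
jar [ 618.2 -325.4]
tealR [ 442.6 -325.5]
bigremote near end [630.9 271.4]
bigremR [636.8 245.1]
```

The laptop centre is at about (606,-14), yaw 0.28, with the lid at about 1.69 rad (top edge 225 mm up, 209 mm from the hinge, as specified). The remote measures 142x39 at (625,-29), which matches. It goes off the right side: that side is nearer, has free table, and the jar stands further back. First I'll check that the arm clears the screen top.

```bash
python3 - <<'E'
from station import robot
from h import *
from scipy.optimize import minimize_scalar
np.set_printoptions(precision=3,suppress=True)
for yaw in(1.40,-1.74):
  for p in((644,22,300),(644,22,14),(661,-192,14)):
    q=robot.ik(p,[np.pi,0,yaw]); print(yaw,p,q)
# wrist centre: tilt in the arm's vertical plane about a point L above the TCP, q1..q3 unchanged
p=np.array([640,0,100.]);q0=robot.ik(p,[np.pi,0,0]);print(q0)
def c(L,t=-.15):
    d=np.array([np.sin(t),0,-np.cos(t)])
    Rm=Ro.from_euler("y",-t)*Ro.from_euler("x",np.pi)
    q=robot.ik(p+[0,0,L]+L*d,Rm.as_euler("xyz"))
    return 9 if q is None else np.abs(np.array(q)[1:3]-q0[1:3]).sum()
L=np.arange(100,500,10);v=[c(l) for l in L];i=np.argmin(v);print("wrist above TCP",L[i],v[i])
E
```

```text
1.4 (644, 22, 300) [-0.088  0.233  1.385 -0.     1.524  0.083]
1.4 (644, 22, 14) [-0.088  0.496  1.612 -0.     1.034  0.083]
1.4 (661, -192, 14) [-0.397  0.584  1.482  0.     1.075 -0.226]
-1.74 (644, 22, 300) None
-1.74 (644, 22, 14) None
-1.74 (661, -192, 14) None
[-0.123  0.374  1.594 -0.     1.173  1.448]
wrist above TCP 330 0.002951931949829234
```

The wrist sits 330 mm above the TCP and the forearm rises towards the base, so it clears the screen well. Moving over the remote's left side.

```bash
python3 - <<'E'
from station import robot
import cv2,numpy as np
O=[np.pi,0,1.40]
robot.movel([161,604,400],rate=250)
robot.reach([644,22,380],O)
robot.movel([644,22,40],rate=200)
robot.movel([644,22,24],rate=60)
f=robot.grab_frame("scene")
cv2.imwrite("pics/c3.png",cv2.resize(f["pixels"][100:275,125:325,::-1],(680,595),interpolation=cv2.INTER_CUBIC))
s=robot.state();print(s["t"],s["tool_pos"],s["force"],s["grip_width"])
E
```

```text
5.9167 [643.71001412  22.04312591  23.59423272] [-0.01822969 -0.10485582  0.64959814] 1.0024661404498676
```

View pics/c3.png

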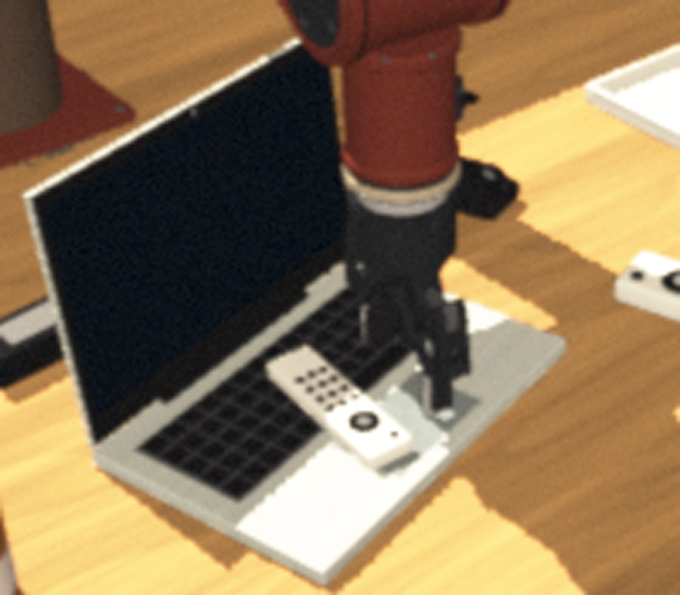

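The gripper stands on the left of the remote, with the user-side fingertip at crop pixel (437,412). Checking the tip's true height by ray.

```bash
python3 - <<'E'
from h import *
S=pickle.load(open("f0.pkl","rb"))["scene"]
for r in(43,50,57):
  for z in(16,24,37):
    p=proj(S,[643.7+r*.986,22-r*.169,z])[0];print(r,z,((p-[125,100])*3.4).round())
E
```

```text
43 16 [435. 430.]
43 24 [435. 422.]
43 37 [435. 408.]
50 16 [440. 436.]
50 24 [440. 427.]
50 37 [440. 413.]
57 16 [445. 441.]
57 24 [445. 433.]
57 37 [445. 419.]
```

The tips sit 13 mm behind the TCP, so a TCP height of 8 puts them about 5 mm above the deck. Pushing the first part.

```bash
python3 - <<'E'
from station import robot
import cv2,numpy as np
robot.movel([644,22,8],rate=40)
print(robot.state()["force"])
for k in(50,100,135):
    robot.movel([644+.078*k,22-.997*k,8],rate=60)
    s=robot.state();print(s["t"],s["tool_pos"],s["force"])
f=robot.grab_frame("scene")
cv2.imwrite("pics/c4.png",cv2.resize(f["pixels"][100:275,85:285,::-1],(680,595),interpolation=cv2.INTER_CUBIC))
E
```

```text
[0.18702542 0.21214318 0.51981266]
7.45 [647.73412882 -27.81948227   7.83241925] [-0.61057432  0.0390494   0.49773159]
8.4333 [651.78142767 -77.58524289   8.01841856] [-0.55586325  0.22849983 -0.75833632]
9.1667 [ 654.48276156 -112.84765115    7.94979226] [ 0.64310629  0.08287434 -0.86542767]
```

View pics/c4.png

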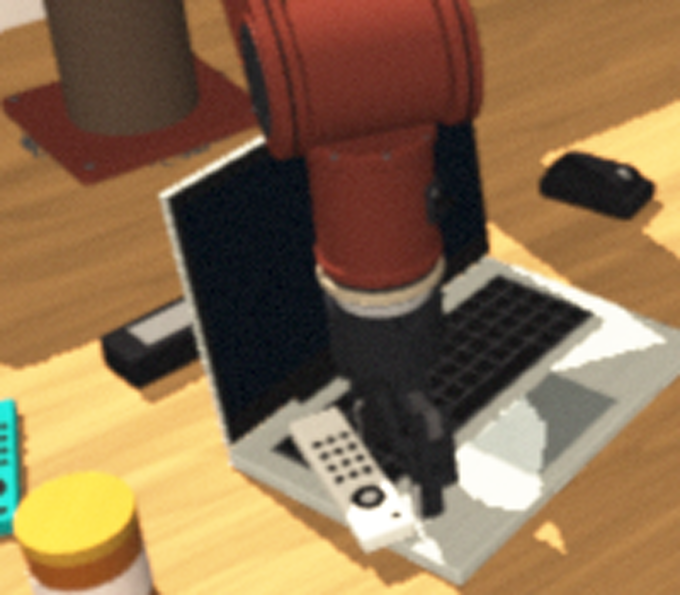

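The remote lies along both fingers, its user-side end (375,540) overhanging the right edge. Continuing slowly over the edge.

```bash
python3 - <<'E'
from station import robot
import cv2,numpy as np
for k in(165,190,215):
    robot.movel([644+.078*k,22-.997*k,8],rate=40)
    s=robot.state();print(s["t"],s["tool_pos"],s["force"])
f=robot.grab_frame("scene")
cv2.imwrite("pics/c5.png",cv2.resize(f["pixels"][110:285,45:245,::-1],(680,595),interpolation=cv2.INTER_CUBIC))
E
```

```text
10.1167 [ 656.8213659  -142.57436094    7.96238619] [ 0.30457805  0.06521703 -0.02838219]
10.8917 [ 658.74470241 -167.55280186    7.9371067 ] [-0.16988359  0.12442662  0.28079207]
11.6667 [ 660.68255189 -192.44336694    7.92647201] [-0.30579835  0.62596851 -0.35446461]
```

View pics/c5.png

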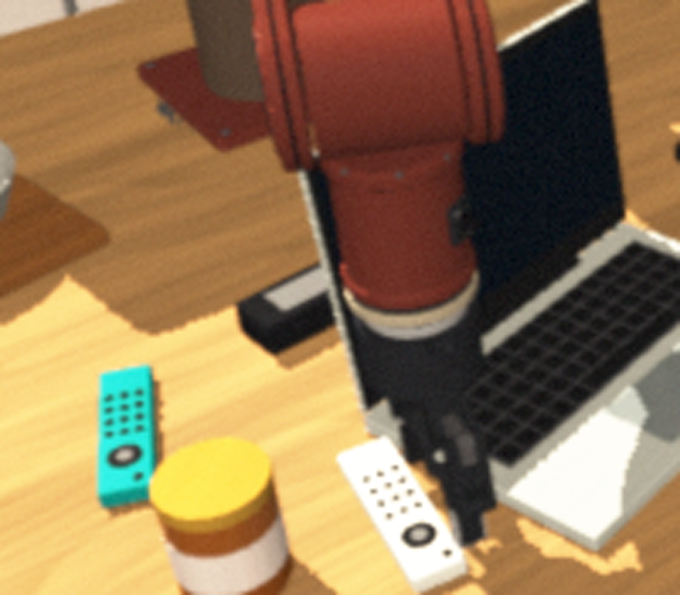

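The remote is off, lying buttons up beside the laptop at about (400,510). Retreating up, closing the fingers and moving behind the screen, then checking both.

```bash
cat >>h.py <<'E'
C=np.array([606.,-14.]);Y=.278;X=np.array([np.cos(Y),np.sin(Y)]);V=np.array([-np.sin(Y),np.cos(Y)])
OR=[np.pi,0,Y]
def W(x,z,y=0): return [*(C+x*X+y*V),z]
E
python3 - <<'E'
from station import robot
from h import *
s=robot.state()["tool_pos"]
robot.movel([s[0],s[1],400],rate=250)
robot.command_gripper(0.0)
robot.reach(W(-195,400),OR)
robot.movel(W(-195,205),rate=200)
T=robot.grab_frame("top");S=robot.grab_frame("scene")
pickle.dump({"top":T,"scene":S},open("f1.pkl","wb"))
a=cv2.resize(T["pixels"][110:270,225:425],(400,320));b=cv2.resize(S["pixels"][90:290,25:275],(400,320))
cv2.imwrite("pics/c6.png",cv2.resize(np.vstack([a,b])[:,:,::-1],(750,600) ) if 0 else np.hstack([a,b])[:,:,::-1])
print(robot.state()["t"],robot.state()["tool_pos"],robot.state()["force"])
E
```

```text
16.5083 [419.43155601 -67.85420753 206.388934  ] [ 0.47707072  0.09677534 -0.07344889]
```

View pics/c6.png

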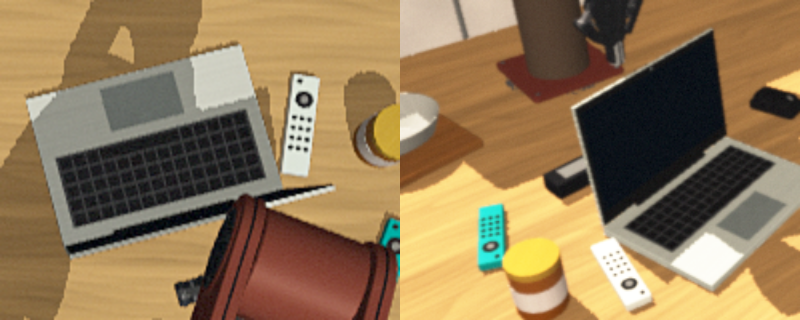

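The remote lies flat and clear to the right of the laptop, top view (300,125), and measures about 139x38 mm. The laptop corners (27,97) and (240,43) are unmoved and the fingers are behind the screen. Tipping the screen along the arc with force checks.

```bash
cat >arc.py <<'E'
from station import robot
from h import *
r=185
def P(t,over=0):
    return W(-101.5+r*np.cos(t)-7*np.sin(t)-11,17+r*np.sin(t)+7*np.cos(t)-over)
def run(ts,rate):
    for t in ts:
        robot.movel(P(t),rate=rate);s=robot.state();F=s["force"]
        print(round(s["t"],1),round(t,2),np.round(F,1),np.round(s["tool_pos"]-P(t),1))
        if np.linalg.norm(F)>15: print("STOP");break
E
python3 - <<'E'
from arc import *
run(np.arange(1.80,0.89,-.1),60)
S=robot.grab_frame("scene")
cv2.imwrite("pics/c7.png",cv2.resize(S["pixels"][90:290,75:325,::-1],(750,600)))
E
```

```text
17.2 1.8 [0.3 0.1 0.7] [-0.1  0.1 -0.3]
17.7 1.7 [ 0.6  0.1 -0.1] [0.3 0.1 0.1]
18.2 1.6 [-0.1 -0.1 -0.8] [ 0.4  0.1 -0. ]
18.6 1.5 [ 0.  -0.5  0.2] [ 0.5  0.1 -0. ]
19.1 1.4 [-0.4  0.1 -0.3] [ 0.4  0.2 -0.1]
19.5 1.3 [0.2 0.  0.3] [ 0.4  0.1 -0.2]
20.0 1.2 [ 0.   1.4 -0.6] [ 0.3  0.1 -0.2]
20.4 1.1 [-0.7  0.5  0.4] [ 0.2  0.1 -0.3]
20.9 1.0 [-0.1  0.5 -0.1] [ 0.1  0.1 -0.4]
21.4 0.9 [-0.1  0.4 -0.1] [ 0.1  0.1 -0.4]
```

View pics/c7.png

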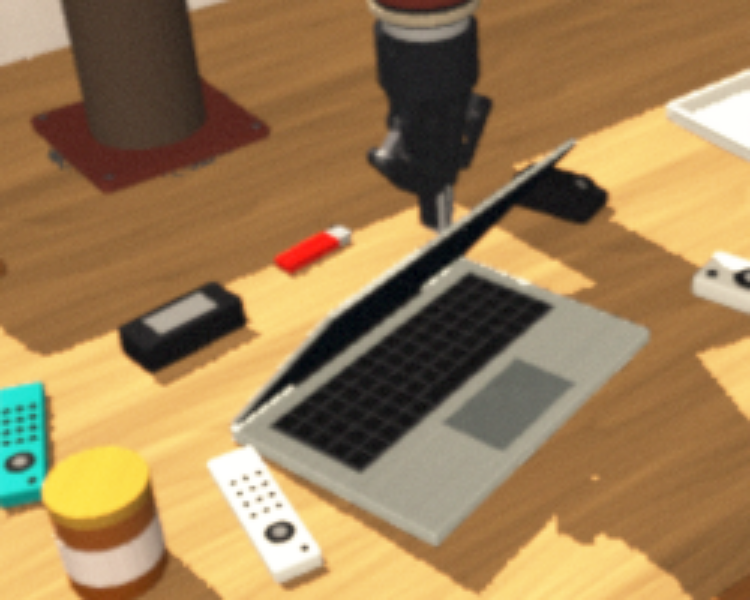

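The lid is tipped to about 0.9 rad with the fingertips on its back at (440,225). Remote, adapter and lighter haven't moved. Continuing gently to shut.

```bash
python3 - <<'E'
from arc import *
run(np.arange(.8,.25,-.1),50)
run(np.arange(.25,-.001,-.05),25)
for o in(1,2,3):
    F=robot.state()["force"]
    if F[2]>6: break
    robot.movel(P(0,o),rate=8);s=robot.state();print(o,s["force"].round(1),s["tool_pos"][2].round(1))
robot.dwell(.5)
p=robot.state()["tool_pos"]
robot.movel([p[0],p[1],200],rate=150)
robot.reach(W(-250,330),OR)
T=robot.grab_frame("top");S=robot.grab_frame("scene")
pickle.dump({"top":T,"scene":S},open("f2.pkl","wb"))
a=cv2.resize(T["pixels"][110:270,200:440],(400,267));b=cv2.resize(S["pixels"][140:290,50:275],(400,267))
cv2.imwrite("pics/c8.png",np.hstack([a,b])[:,:,::-1]);print(robot.state()["t"])
E
```

```text
21.9 0.8 [ 1.2 -0.1  0.3] [-0.   0.1 -0.4]
22.4 0.7 [-0.3 -0.7 -0.3] [-0.1  0.1 -0.5]
23.0 0.6 [ 1.2 -0.9  1. ] [-0.2  0.1 -0.5]
23.5 0.5 [ 0.  -0.4  0.1] [-0.2  0.1 -0.5]
24.0 0.4 [ 0.6 -0.3 -0.4] [-0.2  0.1 -0.5]
24.5 0.3 [0.2 0.1 0.1] [-0.3  0.1 -0.6]
25.0 0.25 [-0.5  0.3  0.3] [-0.1  0.  -0.2]
25.6 0.2 [ 0.6 -0.8  0.6] [-0.2  0.  -0.3]
26.1 0.15 [0.3 0.6 0.1] [-0.1  0.  -0.3]
26.6 0.1 [ 0.1 -0.4 -0.1] [-0.2  0.  -0.3]
27.1 0.05 [0.4 0.1 0.4] [-0.2  0.  -0.3]
27.6 0.0 [-1.9 -0.3  2.6] [-0.   0.   0.1]
1 [-3.8  0.7  8.6] 24.0
31.1333
```

View pics/c8.png

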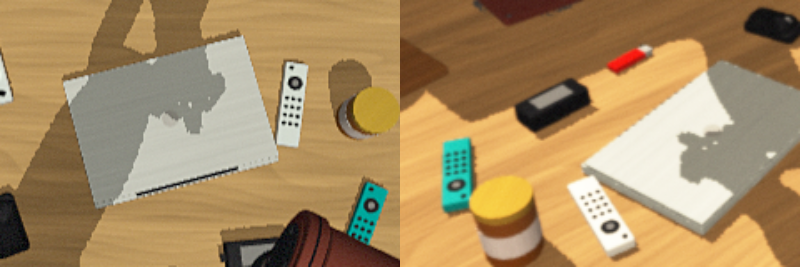

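The laptop is fully shut: top view corners are at (63,80) and (243,35), and the lid stopped at its 24 mm height. The remote lies flat at (291,103), the other things are where they were, and the arm is clear.

```bash
python3 -c "
from station import robot
print(robot.job_done())"
```

```text
the job is handed in; nothing more can be done
None
```

I slid the remote off the laptop's right side, where it lies flat with its buttons up, then pushed the screen down gently until the laptop was fully shut; the other things I could see had not moved, and the job is handed in at about 31 s.

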